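# Fit the drill-jig cover onto its hidden dowel and hold it down

## Robot

A 6-joint arm with a two-finger parallel gripper is mounted at the origin on the work surface. World frame = base frame: x ahead of the robot, y to its left, z up, the work surface at z = 0. Lengths are in mm, angles in rad, forces in N, time in s.
With the tool pointing down it reaches from about 275 to 1000 mm from the base axis. Payload 8.4 kg.
Tool frame: the origin (TCP) lies at the centre of the arm's flange, where the gripper is bolted on; the fingertips stand 173 mm ahead of it and the grasp point (between the pads) lies 155 mm ahead of it; z points along the fingers, y is the direction in which the jaws open and shut (so a half turn about z gives the same grasp; the last joint's range is limited). The gripper opens to 85 mm and grips with 20 to 120 N. Pads are 22 mm wide; open, the fingers measure 114 mm over their backs; the gripper's body (76 mm by 85 mm) begins 54 mm behind the grasp point. The pads swing forward as they close: fully open they stand 13 mm farther back than shut.
Start: joints at [-1.331, 0.353, 1.633, -0, 1.155, -0.002], TCP at [149.655, -606.822, 404.681] pointing down, gripper open.
Joint ranges: [-2.63, 2.63], [-0.92, 2.1], [0.06, 2.66], [-1.3, 4.44], [0, 2.69], [-3.02, 3.02]. Speed limits (rad/s): [2.22, 2.22, 2.79, 3.14, 3.14, 3.14].

## Interface

Orientations are given as [roll, pitch, yaw] about the fixed x, y, z axes, in that order (R = Rz(yaw) Ry(pitch) Rx(roll)).
In Python, from rig import sense, grab_frame, camera_model, sign_off gives the robot as it stands. The module is installed in compiled form; this text tells all that it offers.
- The arm moves only by the tool step_arm, never from a script. Its argument "commands" is a list of rows, each a list of 3 entries, a list of its own where there are three numbers: the shift along the tool's x, y, z in mm, then the turn about the tool's z in rad, then the opening, from 0 (shut) to 1 (fully open). A call has 1 to 20 rows; each row shifts and turns the pose as measured when the row begins, along the tool's axes as they then stand; what a row does not reach is not made up. A row lasts 1/8 s, in which the tool goes at most 62.5 mm and 10.7 degrees, less where a joint would pass 70% of its speed; a pose out of reach is approached as far as the arm can. A call with a gripper value outside its range is refused whole. The fingers move at their own pace and stop on an object; "force" is the grip in N (left out, the last holds). Time passes only in rows, so rows that do not move let the fingers close. It gives the time, the measured TCP pose, the force and the opening at its end, in the units of the state.
- sense(): the state, without advancing time (a new reading comes with each control period).
- grab_frame(name): name is "side" or "top" or "wrist"; returns the picture (400x640x3 uint8, blue, green, red); there is no depth.
- camera_model(name): a dict with "fx", "fy", "cx", "cy" (pixels), "R" (3x3) and "t" (3): a world point X has camera coordinates R X + t. Camera axes: x right, y down, z forward; pixel columns grow to the right and rows downward; lengths in mm; the calibration is good to about 2 mm. A picture is of the moment at which its call begins: read the wrist's pose just before it. camera_model takes no time and is no camera call; for the wrist camera it gives the pose at the moment of the call.
- sign_off(): hands the job in, once; it reports no verdict.
The state is a dict: "clock": time; "qpos": joint angles; "qvel": joint speeds; "joint_efforts": joint torques, N m; "eef_pos": TCP position; "tcp_rot": TCP orientation; "contact_force": force on the tool from outside, world axes, zero at the start; "wrist_torque": the same for the moment, N m; "opening": opening from 0.0 (shut) to 1.0 (fully open).
Only numpy, scipy, OpenCV 4.12 (cv2) and the standard library are available. Lean on these libraries where they do the work, as an engineer would, in place of code of your own. Each camera call takes 0.05 s, during which the arm holds its last target. There are 200 camera calls.

## Task

Pick up the jig cover by its handle, set it into the open end of the drill jig's channel and slide it along under the side lips until it drops onto the locating dowel hidden beneath it. Then press it fully down against the jig's spring strips and finish while still holding it down there; do not let go. Leave the coupling, bin and filter on the bench alone.

Things in the scene. Friction and masses are not known exactly. Their poses are not given: they have to be found in the camera images.
- cover: loose jig cover, 0.24-0.39 kg, on the bench handle up: aluminium plate 90 (x) by 64 (y) by 12 mm, block handle on top. Origin: centre of underside, z up. Lower edges of both x ends bevelled 8 mm long, 6 mm high. Both x ends alike: it goes into the channel either end first, its x along the jig's x.
- cover_handle (a point): middle of the cover's black upright block handle, 46 mm above the cover's underside; handle 22 mm (cover x) by 30 mm (cover y), from 16 to 72 mm above the underside, standing on a 34 x 36 mm steel foot
- cover_hole (a point): mouth of the round hole for the dowel, 13 mm wide, 12 mm deep, closed above, in the middle of the cover's underside (same point as the cover's origin), straight below the handle, not visible from above
- jig: steel drill jig fixed to the bench. Origin: centre of underside of its base plate, 250 (x) by 110 (y) by 20 mm; z up. A channel runs along its x at y = 0. It is open above from x = -125 to -20 mm; from -20 to 107 mm (end stop) side walls stand at y = +-34.5 mm with lips reaching inwards, a slot 49 mm wide between them (lip underside z = 54, top 60 mm).
- jig_mouth (a point): on the open part of the channel, at jig x = -85, y = 0, z = 32 mm (top level of the free spring strips): set the cover here, centred, then slide it towards the jig's +x under the lips. Guide walls 54 mm high narrow from about 92 mm apart at x = -48 to 68 mm at x = -20 mm. The lips keep the cover from going in from above; its handle rises through the slot.
- jig_search (a point): jig x = 40, y = 0, z = 36.5 mm: middle of the stretch where the one fixed upright dowel stands, anywhere from 15 mm before to 15 mm beyond it along jig x (place not reported), at y = 0. Dowel 10 mm thick, top at z = 36.5 mm, coned to 6 mm in the last 4 mm. Cover rides on its top until the hole is over it, then drops to the strips (underside z = 32 mm); pressed home z = 26 mm.
- strips (a joint): how far the two spring strips are pressed down, m: 0 free (tops z = 32 mm), 0.006 fully down (z = 26 mm). They lie along both sides of the channel (y = 14 to 33 mm, jig x = -117 to 103 mm), move together, start to move at about 5 N, need about 11.5 N (cover's weight included) fully down, and spring back.
- coupling: bystander: upright brass pipe coupling, 44 mm diameter, 35 mm high; origin centre of underside
- bin: bystander: empty open red plastic bin 120 x 90 x 55 mm; origin centre of underside
- filter: bystander: upright steel filter canister, 72 mm diameter, 85 mm high; origin centre of underside
There are look-alikes about, which are no part of the job. What is shaped like the cover but green or turquoise is not meant.

How it is judged (in metres and radians):
On the way, in this order (a step that is already met when the one before it is completed fails the run):
1. the cover is lifted off the bench (height (world z) of cover above 0.03 m), for 0.2 s.
2. the cover has dropped onto the dowel: it lies in the closed channel, level, its underside below the dowel's top (x of cover in the frame of jig between 0.021 and 0.059 m and z of cover in the frame of jig below 0.0335 m and angle between cover's own z axis and vertical below 0.06 rad), for 0.1 s.
At the end, for the whole second after the job is handed in: Cover level (0.06 rad) on the dowel in the closed channel (21 to 59 mm along the jig's x, within 5 mm of its middle line), underside below 27.8 mm, spring strips pressed down more than 4 of their 6 mm, at rest, the fingers still bearing on it with over 2 N (x of cover in the frame of jig between 0.021 and 0.059 m and y of cover in the frame of jig between -0.005 and 0.005 m and z of cover in the frame of jig below 0.0278 m and angle between cover's own z axis and vertical below 0.06 rad and value of joint strips above 0.004 m and contact force between the fingers and cover above 2 N and linear speed of cover below 0.02 m/s); the arm keeps its last pose, push and grip.
It fails at once if a bystander (coupling, bin or filter) is moved by more than 30 mm (distance of any of coupling, bin, filter from where it was at the start of the episode above 0.03 m).
It also fails if it takes over 64 s, if anything falls off the work surface, if the arm or the gripper's body presses on something with over 40 N, if the wrist force passes 120 N, or if a joint passes its speed limit or range.

## Working session

There is one attempt and no reset: what is moved stays moved. The work goes in short steps, Python scripts to look and compute and a tool call to move; the robot and the scene stay as the last step left them, time stands still between calls to the robot, and variables do not carry over. Pictures are saved under pics/ and viewed, about 8 in all and at most 12, crops included, and the job is handed in when it is done.

Besides the shell and the picture viewer there is one more tool, called after "Call:" as name(argument=value, ...), one argument or row to a line, values as JSON. step_arm: Moves the arm, as the interface text tells. Its arguments: {"type":"object","properties":{"commands":{"type":"array","items":{"type":"array"}},"force":{"type":"number"}},"required":["commands"]}

```bash
mkdir -p pics; cat > h.py <<'E'
import numpy as np, cv2
from rig import *
def ray(cam,u,v,z):
    R=np.array(cam["R"]);t=np.array(cam["t"])
    d=R.T@np.array([(u-cam["cx"])/cam["fx"],(v-cam["cy"])/cam["fy"],1]);c=-R.T@t
    return c+d*(z-c[2])/d[2]
def proj(cam,X):
    p=np.array(cam["R"])@np.array(X,float)+np.array(cam["t"]);return np.array([cam["fx"]*p[0]/p[2]+cam["cx"],cam["fy"]*p[1]/p[2]+cam["cy"]])
E
python3 - <<'E'
from h import *
print(sense())
for n in("top","side"):
    cv2.imwrite(f"pics/{n}1.png",grab_frame(n)); c=camera_model(n); print(n,c)
E
```

```text
{'clock': 0.0, 'qpos': array([-1.33140839e+00,  3.53659945e-01,  1.63413695e+00, -6.03853774e-06,
        1.15519984e+00, -2.40852169e-03]), 'qvel': array([0.00114847, 0.00196076, 0.00096816, 0.00071407, 0.00116166,
       0.00108707]), 'joint_efforts': array([-2.03085765e-03, -6.05260062e+01, -3.42068946e+01, -9.49289961e-05,
        9.60917008e-03, -8.46439411e-05]), 'eef_pos': array([ 149.59268213, -606.59147019,  403.95293703]), 'tcp_rot': array([-3.14018856e+00,  2.13930010e-06,  2.41798898e-01]), 'contact_force': array([-0.73438246, -0.85908127,  0.77356801]), 'wrist_torque': array([-0.02650895,  0.00613176,  0.03833891]), 'opening': 0.9968350699195648}
top {'fx': 361.5748221481241, 'fy': 361.5748221481241, 'cx': 320.98360533508077, 'cy': 204.7245284639838, 'R': array([[-0.00873518, -0.99940057,  0.03349909],
       [-0.99273922,  0.00464807, -0.1201967 ],
       [ 0.11996894, -0.0343058 , -0.99218474]]), 't': array([  11.25616226,  609.48226332, 1013.02312104])}
side {'fx': 500.43944746648896, 'fy': 500.43944746648896, 'cx': 314.5937147253492, 'cy': 190.65334434905085, 'R': array([[-0.98193269, -0.18862212, -0.01516203],
       [-0.10584903,  0.61391037, -0.78224679],
       [ 0.15685717, -0.76650881, -0.62278413]]), 't': array([ 604.50840362,   89.58968695, 1246.00183486])}
```

View pics/top1.png

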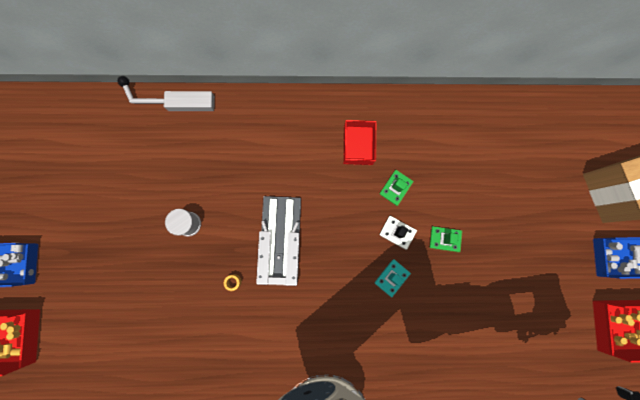

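View pics/side1.png

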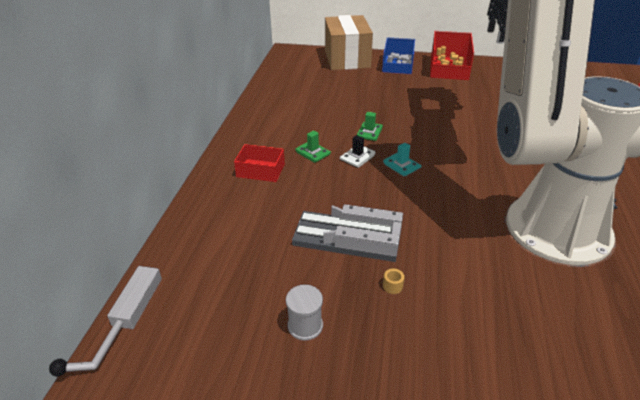

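Top view: the white cover with the black handle is at about (398,232), its green and turquoise look-alikes around it. The jig is at about (279,240), its open end up-image (world +x), so jig +x points towards the robot. The side view agrees: cover (357,152), jig (350,230).

```bash
python3 - <<'E'
from h import *
im=cv2.imread("pics/top1.png");c=camera_model("top")
hsv=cv2.cvtColor(im,cv2.COLOR_BGR2HSV)
m=((hsv[...,1]<50)&(hsv[...,2]>80)).astype(np.uint8)
for name,(x0,y0,x1,y1),z in(("cover",(378,210,420,254),12),("jig",(250,190,308,292),60)):
    s=np.zeros_like(m);s[y0:y1,x0:x1]=m[y0:y1,x0:x1]
    p=np.argwhere(s)[:,::-1]
    P=np.float32([ray(c,u,v,z)[:2] for u,v in p]); print(name,len(p),cv2.minAreaRect(P))
black=((hsv[...,2]<60)).astype(np.uint8);s=np.zeros_like(m);s[222:242,388:412]=black[222:242,388:412]
p=np.argwhere(s)[:,::-1].mean(0);print(p,ray(c,*p,60))
cv2.imwrite("pics/crop1.png",np.hstack([cv2.resize(im[205:260,370:425],(550,550),interpolation=2)[:, :390],cv2.resize(im[185:295,250:310],None,fx=5,fy=5,interpolation=2)]))
E
```

```text
cover 582 ((529.2614135742188, -220.47686767578125), (93.45027923583984, 67.43660736083984), 60.59237289428711)
jig 3408 ((507.9850769042969, 127.46089172363281), (112.836669921875, 244.9446258544922), 87.41832733154297)
[400.61111111 231.47222222] [ 529.32104516 -217.09454335   60.        ]
```

View pics/crop1.png

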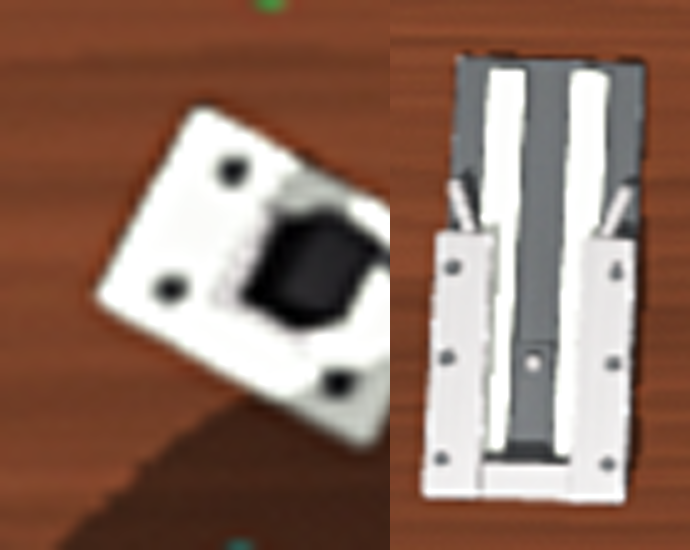

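The crop shows the cover's long side running right-down in the image. The jig's white-topped dowel is visible at crop (533,362), which is about (278.6,257.4) in the full picture.

Call:
step_arm(
  commands=[
    [[46,-28,-5],0,1],
    [[46,-28,-5],0,1],
    [[46,-28,-5],0,1],
    [[46,-28,-5],0,1],
    [[46,-28,-5],0,1],
    [[46,-28,-5],0,1],
    [[46,-28,-5],0,1],
    [[46,-28,-5],0,1],
    [[46,-28,-5],0,1],
    [[46,-28,-5],0,1],
    [[0,0,0],0.15,1],
    [[0,0,0],0.15,1],
    [[0,0,0],0.15,1],
    [[0,0,0],0.15,1],
    [[0,0,0],0.15,1],
    [[0,0,0],0,1],
  ],
)

```text
clock: 2.1
eef_pos: [540.5, -210.8, 450.6]
tcp_rot: [-3.139, 0.008, -0.53]
contact_force: [0.5, -0.1, -0.2]
opening: 0.999
```

```bash
python3 - <<'E'
from h import *
c=camera_model("wrist");print(sense()["clock"],sense()["eef_pos"],sense()["tcp_rot"],c)
cv2.imwrite("pics/w1.png",grab_frame("wrist"));np.save("w1.npy",c)
t=camera_model("top");print("dowel top",ray(t,278.6,257.4,36.5))
E
```

```text
2.1 [ 540.50453203 -210.78367294  450.62478093] [-3.13948956  0.00817026 -0.53029097] {'fx': 338.93523818287446, 'fy': 338.93523818287446, 'cx': 324.5501258239282, 'cy': 197.89047930473785, 'R': array([[-0.50571106, -0.86269491, -0.00371593],
       [-0.82152309,  0.48025235,  0.30733938],
       [-0.26335554,  0.15847764, -0.95159272]]), 't': array([ 92.83611489, 488.58160927, 599.07693391])}
dowel top [459.34147804 128.98560245  36.5       ]
```

View pics/w1.png

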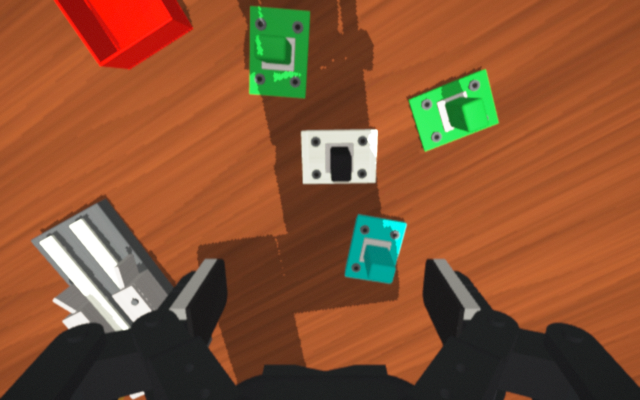

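The wrist view shows the white cover at about (340,157), almost aligned with the jaws, with its handle at (341,163).

```bash
python3 - <<'E'
from h import *
im=cv2.imread("pics/w1.png");c=np.load("w1.npy",allow_pickle=True).item()
hsv=cv2.cvtColor(im,cv2.COLOR_BGR2HSV)
m=np.zeros((400,640),np.uint8);m[120:192,292:386]=((hsv[...,1]<70)&(hsv[...,2]>110))[120:192,292:386]
p=np.argwhere(m)[:,::-1];P=np.float32([ray(c,u,v,12)[:2] for u,v in p]);print(cv2.minAreaRect(P))
b=np.zeros_like(m);b[140:185,325:355]=(hsv[...,2]<70)[140:185,325:355]
ct=max(cv2.findContours(b,0,2)[0],key=cv2.contourArea);print(cv2.boundingRect(ct))
for z in(16,46,72):print(z,proj(c,[530,-220.5,z]))
s=sense();print(s["eef_pos"],s["tcp_rot"])
E
```

```text
((529.9384765625, -223.02706909179688), (91.74585723876953, 66.44448852539062), 59.67982482910156)
(331, 147, 20, 34)
16 [336.94902332 158.30760529]
46 [337.77936234 163.54694646]
72 [338.60669763 168.76733439]
[ 540.48143261 -210.77378401  450.62655957] [-3.13947657  0.00817389 -0.52828646]
```

Call:
step_arm(
  commands=[
    [[-2,5,25],0,1],
    [[-2,5,25],0,1],
    [[0,5,25],0,1],
    [[0,0,25],0,1],
    [[0,0,25],0,1],
    [[0,0,25],0,1],
    [[0,0,0],0,1],
    [[0,0,0],0,1],
  ],
)

```text
clock: 3.15
eef_pos: [528.7, -221.6, 297.3]
tcp_rot: [-3.139, 0.007, -0.501]
contact_force: [0.6, -0.5, 0.7]
opening: 1.004
```

Call:
step_arm(
  commands=[
    [[1,0,18],0.02,1],
    [[0,0,18],0,1],
    [[0,0,18],0,1],
    [[0,0,16],0,1],
    [[0,0,10],0,1],
    [[0,0,0],0,1],
    [[0,0,0],0,1],
  ],
)

```text
clock: 4.03
eef_pos: [529.9, -221.9, 213.3]
tcp_rot: [-3.139, 0.004, -0.521]
contact_force: [-0.2, -0.8, -0.0]
opening: 1.0
```

```bash
python3 - <<'E'
from h import *
cv2.imwrite("pics/w2.png",grab_frame("wrist"))
E
```

```text
(no output)
```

View pics/w2.png

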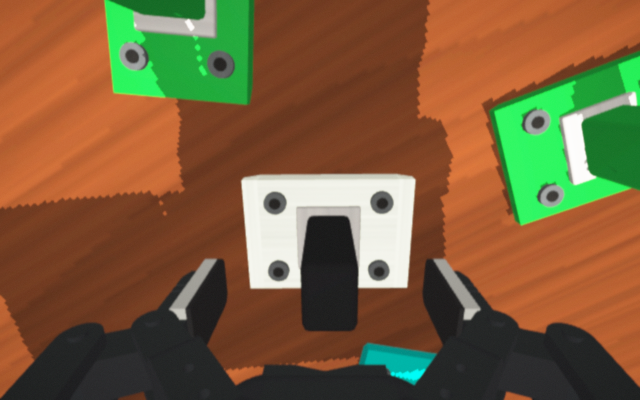

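The handle (302–358 px) is centred between the jaws. Closing now.

Call:
step_arm(
  commands=[
    [[0,0,0],0,0],
    [[0,0,0],0,0],
    [[0,0,0],0,0],
    [[0,0,0],0,0],
    [[0,0,0],0,0],
    [[0,0,0],0,0],
    [[0,0,0],0,0],
    [[0,0,0],0,0],
  ],
  force=60,
)

```text
clock: 5.08
eef_pos: [530.6, -222.1, 215.0]
tcp_rot: [-3.139, 0.001, -0.521]
contact_force: [1.2, 0.5, 0.9]
opening: 0.251
```

Call:
step_arm(
  commands=[
    [[0,0,-15],0,0],
    [[0,0,-25],0,0],
    [[0,0,-30],0,0],
    [[0,0,-30],0,0],
    [[0,0,-30],0,0],
    [[0,0,0],0,0],
    [[0,0,0],0,0],
  ],
)

```text
clock: 5.95
eef_pos: [528.8, -221.9, 350.7]
tcp_rot: [-3.139, 0.005, -0.521]
contact_force: [0.7, 0.8, -3.4]
opening: 0.248
```

```bash
python3 - <<'E'
from h import *
s=sense();print(s)
im=grab_frame("top");cv2.imwrite("pics/top2.png",im);t=camera_model("top")
# jig: base corners etc by mask for later
hsv=cv2.cvtColor(im,cv2.COLOR_BGR2HSV)
cv2.imwrite("pics/w3.png",grab_frame("wrist"))
a=cv2.resize(im[190:290,250:310],None,fx=5,fy=5,interpolation=2);b=cv2.resize(im[190:290,350:450],None,fx=5,fy=5,interpolation=2)
cv2.imwrite("pics/c2.png",np.hstack([a,b]))
E
```

```text
{'clock': 5.95, 'qpos': array([-0.40089424,  0.33272167,  1.79492566,  0.00382652,  1.01838304,
        1.68921319]), 'qvel': array([ 0.00012674, -0.01243471, -0.00860748, -0.00079717,  0.00432782,
        0.00104882]), 'joint_efforts': array([-1.91380263e-03, -5.90270555e+01, -3.31965244e+01,  1.95682270e-02,
        8.82450957e-03,  7.36817447e-05]), 'eef_pos': array([ 528.83368363, -221.9168108 ,  350.73892311]), 'tcp_rot': array([-3.13889161,  0.00479365, -0.5213198 ]), 'contact_force': array([ 0.69963693,  0.79702529, -3.4244453 ]), 'wrist_torque': array([-0.01454754,  0.01087097,  0.04644708]), 'opening': 0.24831312743229184}
```

View pics/w3.png

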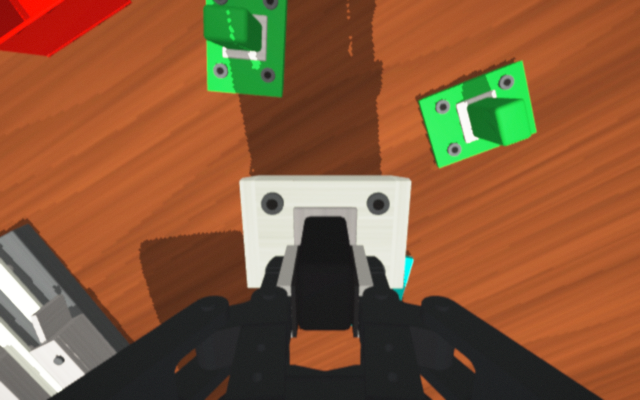

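Cover lifted squarely (plate centred at column 325). Now I turn towards the jig's axis and move to a viewing pose beside the jig.

Call:
step_arm(
  commands=[
    [[0,0,-5],-0.17,0],
    [[0,0,-5],-0.17,0],
    [[0,0,-5],-0.17,0],
    [[0,0,-5],-0.17,0],
    [[0,0,-5],-0.17,0],
    [[0,0,-5],-0.17,0],
    [[0,0,0],-0.17,0],
    [[0,0,0],-0.17,0],
    [[0,0,0],-0.17,0],
    [[0,0,0],-0.17,0],
    [[0,0,0],-0.17,0],
    [[0,0,0],-0.17,0],
    [[0,0,0],0,0],
  ],
)

```text
clock: 7.68
eef_pos: [525.3, -220.5, 362.8]
tcp_rot: [-3.111, -0.017, 1.584]
contact_force: [-0.6, -0.5, -3.0]
opening: 0.247
```

Call:
step_arm(
  commands=[
    [[30,0,0],0,0],
    [[30,0,0],0,0],
    [[30,0,0],0,0],
    [[30,0,0],0,0],
    [[30,0,0],0,0],
    [[30,0,0],0,0],
    [[15,0,0],0,0],
    [[0,0,0],0,0],
    [[0,0,0],0,0],
  ],
)

```text
clock: 8.8
eef_pos: [524.4, -21.0, 360.8]
tcp_rot: [-3.102, -0.017, 1.548]
contact_force: [0.5, -0.2, -3.8]
opening: 0.246
```

```bash
python3 - <<'E'
from h import *
c=camera_model("wrist");s=sense();print(s["clock"],s["eef_pos"],s["tcp_rot"],s["qpos"])
cv2.imwrite("pics/w4.png",grab_frame("wrist"));np.save("w4.npy",c)
E
```

```text
8.8 [524.35375956 -20.975301   360.78186395] [-3.10197966 -0.01654175  1.54822517] [-0.04784693  0.25778992  1.87629122  0.01791985  1.04760422 -0.03486847]
```

View pics/w4.png

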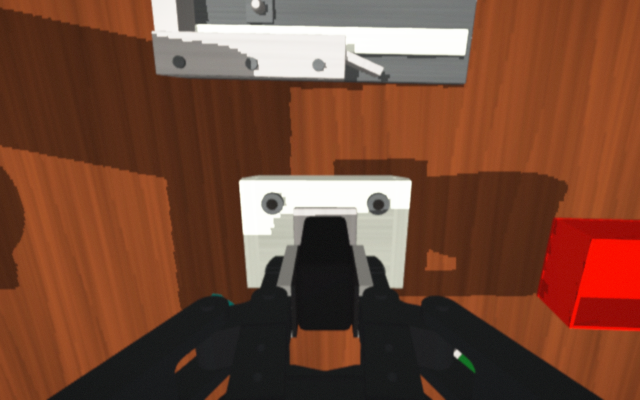

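The wrist view shows the jig's near side only: lip (155–345, 35–75), dowel at (259,6). The tool also picked up about 0.04 rad of tilt during the fast turn. I'll test whether a reverse turn removes it.

Call:
step_arm(
  commands=[
    [[0,0,0],0.17,0],
    [[0,0,0],0.17,0],
    [[0,0,0],0.17,0],
    [[0,0,0],0.17,0],
    [[0,0,0],0.17,0],
    [[0,0,0],0.17,0],
  ],
)

```text
clock: 9.6
eef_pos: [524.5, -26.9, 360.6]
tcp_rot: [-3.109, 0.027, 0.488]
contact_force: [-0.6, 0.5, -2.3]
opening: 0.247
```

Call:
step_arm(
  commands=[
    [[0,0,-10],-0.08,0],
    [[0,0,-10],-0.08,0],
    [[0,0,-10],-0.08,0],
    [[0,0,-10],-0.08,0],
    [[0,0,-10],-0.08,0],
    [[0,0,-10],-0.08,0],
  ],
)

```text
clock: 10.35
eef_pos: [526.6, -33.9, 421.2]
tcp_rot: [-3.099, 0.011, 0.969]
contact_force: [0.6, 0.3, -3.2]
opening: 0.25
```

Call:
step_arm(
  commands=[
    [[0,0,0],-0.1,0],
    [[0,0,0],-0.1,0],
    [[0,0,0],-0.1,0],
    [[0,0,0],-0.1,0],
    [[0,0,0],-0.1,0],
    [[0,0,0],-0.1,0],
    [[0,0,0],0,0],
  ],
)

```text
clock: 11.22
eef_pos: [526.5, -40.8, 421.9]
tcp_rot: [-3.102, -0.014, 1.577]
contact_force: [-0.1, -0.0, -3.0]
opening: 0.251
```

Call:
step_arm(
  commands=[
    [[0,40,0],0,0],
    [[0,40,0],0,0],
    [[0,30,0],0,0],
    [[0,0,0],0,0],
  ],
)

```text
clock: 11.72
eef_pos: [639.1, -43.1, 417.0]
tcp_rot: [-3.102, -0.013, 1.562]
contact_force: [-0.7, 0.9, -3.6]
opening: 0.249
```

Call:
step_arm(
  commands=[
    [[15,0,0],0,0],
    [[15,0,0],0,0],
    [[10,0,0],0,0],
    [[0,0,0],0,0],
  ],
)

```text
clock: 12.22
eef_pos: [637.3, -0.2, 417.6]
tcp_rot: [-3.1, -0.013, 1.559]
contact_force: [-1.0, -0.2, -2.3]
opening: 0.25
```

```bash
python3 - <<'E'
from h import *
c=camera_model("wrist");s=sense();print(s["clock"],s["eef_pos"],s["tcp_rot"],s["qpos"])
cv2.imwrite("pics/w5.png",grab_frame("wrist"));np.save("w5.npy",c)
E
```

```text
12.225 [ 6.37335905e+02 -2.41731238e-01  4.17597972e+02] [-3.09966155 -0.01324012  1.5590628 ] [-6.30710942e-03  3.71915865e-01  1.57626058e+00  1.42502731e-02
  1.23531021e+00  1.75224468e-04]
```

View pics/w5.png

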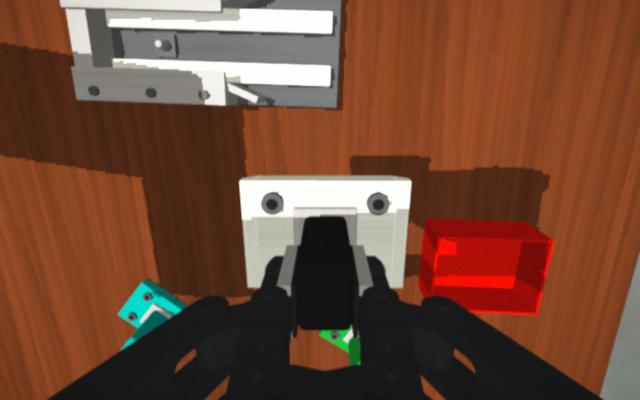

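The jig is fully visible: free strips ending at about (333,22) and (331,76), dowel at about (163,44), lips at left.

```bash
python3 - <<'E'
from h import *
im=cv2.imread("pics/w5.png");c=np.load("w5.npy",allow_pickle=True).item()
hsv=cv2.cvtColor(im,cv2.COLOR_BGR2HSV)
def fit(m,z,box):
    x0,y0,x1,y1=box;s=np.zeros(m.shape,np.uint8);s[y0:y1,x0:x1]=m[y0:y1,x0:x1]
    k=max(cv2.findContours(s,0,cv2.CHAIN_APPROX_NONE)[0],key=cv2.contourArea)[:,0]
    s[:]=0;cv2.drawContours(s,[k],-1,1,-1)
    p=np.argwhere(s)[:,::-1];P=np.float32([ray(c,u,v,z)[:2] for u,v in p])
    return P,cv2.minAreaRect(P)
w=(hsv[...,2]>200)&(hsv[...,1]<40)
e=[]
for n,b in(("far",(235,5,345,40)),("near",(240,55,345,95))):
    P,r=fit(w,32,b);vx=cv2.fitLine(P,cv2.DIST_L2,0,.01,.01).ravel();v=vx[:2]*np.sign(vx[0]);end=np.percentile(P@v,99.5)
    ctr=vx[2:]+v*(end-vx[2:]@v);print(n,r,np.degrees(np.arctan2(v[1],v[0])),"end",ctr);e.append(ctr)
mid=(e[0]+e[1])/2;print("mid at jig x=-117:",mid,"sep",np.linalg.norm(e[0]-e[1]))
t=e[0]-e[1];print("axis from ends perp",np.degrees(np.arctan2(-t[0],t[1])))
d=ray(c,162,44,36.5);print("dowel",d);dt=ray(camera_model("top"),278.6,257.4,36.5);print("top dowel",dt)
for q in(d,dt):
    a=q[:2]-mid;print("dist",np.linalg.norm(a)-117,"dir",np.degrees(np.arctan2(a[1],a[0])))
E
```

```text
far ((583.0271606445312, 147.14755249023438), (19.323745727539062, 93.4757308959961), 87.39300537109375) -2.066882 end [629.0781  145.43462]
near ((582.4374389648438, 99.06450653076172), (19.500015258789062, 90.39033508300781), 87.41102600097656) -2.434055 end [626.9241   97.26419]
mid at jig x=-117: [628.0011 121.3494] sep 48.218563
axis from ends perp -2.5604084
dowel [464.2081513  127.96007288  36.5       ]
top dowel [459.34147804 128.98560245  36.5       ]
dist 46.92629608378763 dir 177.68880156076855
dist 51.83239959827648 dir 177.40765818556906
```

Call:
step_arm(
  commands=[
    [[20,-6,5],0.03,0],
    [[20,-6,5],0,0],
    [[20,-6,10],0,0],
    [[20,-6,10],0,0],
    [[20,-6,10],0,0],
    [[18,-6,10],0,0],
    [[0,0,0],0,0],
    [[0,0,0],0,0],
  ],
)

```text
clock: 13.28
eef_pos: [601.4, 126.1, 367.2]
tcp_rot: [-3.1, -0.01, 1.531]
contact_force: [0.2, -0.2, -3.0]
opening: 0.245
```

```bash
cat >> h.py <<'E'
from scipy.spatial.transform import Rotation as Ro
A=np.radians(177.5);O=np.array([511.1,126.45]);J=np.array([[np.cos(A),np.sin(A)],[-np.sin(A),np.cos(A)]])
def cov(L=215):
    s=sense();R=Ro.from_euler('xyz',s["tcp_rot"]).as_matrix()
    p=np.array(s["eef_pos"])+R[:,2]*L;j=J@(p[:2]-O)
    print("t",round(s["clock"],2),"tcp",np.round(s["eef_pos"],1),"cover jig xyz",np.round([*j,p[2]],1),"yawerr",round(float(s["tcp_rot"][2]-(A-np.pi/2)),3),"toolz",np.round(R[:2,2],3),"F",np.round(s["contact_force"],1))
    return R,p
E
python3 -c "from h import *; cov()"
```

```text
t 13.28 tcp [601.4 126.1 367.2] cover jig xyz [-81.2  -5.8 152.4] yawerr 0.004 toolz [-0.042  0.012] F [ 0.2 -0.2 -3. ]
```

Call:
step_arm(
  commands=[
    [[-2,2,20],0,0],
    [[-2,2,20],0,0],
    [[-2,2,20],0,0],
    [[-1,2,20],0,0],
    [[0,0,10],0,0],
    [[0,0,0],0,0],
  ],
)

```text
clock: 14.02
eef_pos: [608.3, 116.8, 277.2]
tcp_rot: [-3.106, -0.011, 1.527]
contact_force: [-0.1, -0.6, -2.6]
opening: 0.251
```

```bash
python3 - <<'E'
from h import *
cov()
a=grab_frame("side")[160:280,250:450];b=grab_frame("top")[185:295,230:330]
cv2.imwrite("pics/s3.png",np.hstack([cv2.resize(a,None,fx=2.4,fy=2.4,interpolation=2),cv2.resize(b,(288,288),interpolation=2)]))
E
```

```text
t 14.03 tcp [608.3 116.8 277.2] cover jig xyz [-89.8   3.1  62.4] yawerr 0.0 toolz [-0.035  0.012] F [-0.1 -0.6 -2.6]
```

View pics/s3.png

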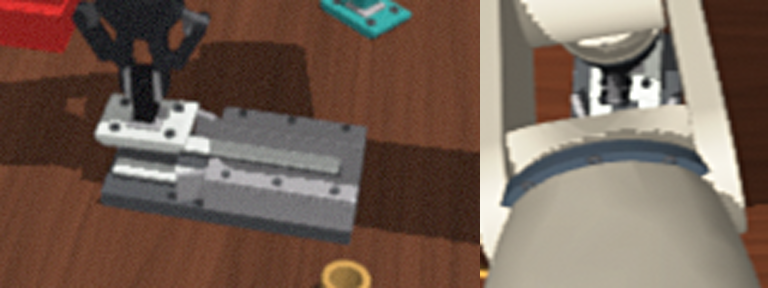

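Side view: the cover hovers over the open part of the channel, aligned with it. I'll lower it to just above the strips, then begin the slide.

Call:
step_arm(
  commands=[
    [[2,0,8],0,0],
    [[1,0,8],0,0],
    [[0,0,8],0,0],
    [[0,0,0],0,0],
  ],
)

```text
clock: 14.62
eef_pos: [608.3, 120.9, 254.0]
tcp_rot: [-3.11, -0.012, 1.528]
contact_force: [-1.0, -0.1, -2.9]
opening: 0.246
```

```bash
python3 -c "from h import *; cov()"
```

```text
t 14.62 tcp [608.3 120.9 254. ] cover jig xyz [-90.4  -1.2  39.2] yawerr 0.001 toolz [-0.032  0.013] F [-1.  -0.1 -2.9]
```

Call:
step_arm(
  commands=[
    [[0,-6,2],0,0],
    [[0,-8,0.5],0,0],
    [[0,-8,0.3],0,0],
    [[0,-8,0.3],0,0],
    [[0,-8,0.3],0,0],
    [[0,0,0],0,0],
  ],
)

```text
clock: 15.38
eef_pos: [567.0, 122.6, 252.2]
tcp_rot: [-3.11, -0.012, 1.528]
contact_force: [-0.2, -0.5, -2.6]
opening: 0.248
```

```bash
python3 -c "from h import *; cov()"
```

```text
t 15.38 tcp [567.  122.6 252.2] cover jig xyz [-49.1  -1.1  37.4] yawerr 0.001 toolz [-0.031  0.013] F [-0.2 -0.5 -2.6]
```

Call:
step_arm(
  commands=[
    [[-0.5,-8,0.5],0,0],
    [[-0.5,-8,0.3],0,0],
    [[0,-8,0.3],0,0],
    [[0,-8,0.3],0,0],
    [[0,-8,0.3],0,0],
    [[0,-8,0.3],0,0],
    [[0,0,0],0,0],
  ],
)

```text
clock: 16.25
eef_pos: [515.6, 123.8, 251.9]
tcp_rot: [-3.11, -0.012, 1.528]
contact_force: [-0.5, 0.1, -2.5]
opening: 0.249
```

```bash
python3 -c "from h import *; cov()"
```

```text
t 16.25 tcp [515.6 123.8 251.9] cover jig xyz [ 2.2 -0.  37. ] yawerr 0.001 toolz [-0.031  0.013] F [-0.5  0.1 -2.5]
```

Call:
step_arm(
  commands=[
    [[0,-8,0.3],0,0],
    [[0,-8,0.3],0,0],
    [[0,-8,0.3],0,0],
    [[0,-5,0.3],0,0],
    [[0,0,0],0,0],
  ],
)

```text
clock: 16.88
eef_pos: [484.7, 125.1, 251.7]
tcp_rot: [-3.11, -0.012, 1.528]
contact_force: [1.1, -0.2, -2.7]
opening: 0.246
```

Call:
step_arm(
  commands=[
    [[0,0,1],0,0],
    [[0,0,1],0,0],
    [[0,0,1],0,0],
  ],
)

```text
clock: 17.25
eef_pos: [485.4, 125.3, 250.3]
tcp_rot: [-3.111, -0.012, 1.528]
contact_force: [-5.3, -0.7, 17.7]
opening: 0.248
```

```bash
python3 -c "from h import *; cov()"
```

```text
t 17.25 tcp [485.4 125.3 250.3] cover jig xyz [32.3 -0.3 35.4] yawerr 0.001 toolz [-0.03   0.013] F [-5.3 -0.7 17.7]
```

Contact with the dowel top, about 20 N. Searching forward in small steps under a light push.

Call:
step_arm(
  commands=[
    [[0,-2,0],0,0],
    [[0,-2,0.2],0,0],
    [[0,-2,0.2],0,0],
  ],
)

```text
clock: 17.62
eef_pos: [480.8, 125.6, 250.9]
tcp_rot: [-3.115, -0.013, 1.528]
contact_force: [2.1, -0.1, 0.4]
opening: 0.242
```

```bash
python3 -c "from h import *; cov()"
```

```text
t 17.62 tcp [480.8 125.6 250.9] cover jig xyz [36.1 -0.6 36. ] yawerr 0.001 toolz [-0.026  0.014] F [ 2.1 -0.1  0.4]
```

Call:
step_arm(
  commands=[
    [[0,-2,0.5],0,0],
    [[0,-2,0.4],0,0],
  ],
)

```text
clock: 17.88
eef_pos: [478.0, 126.0, 251.0]
tcp_rot: [-3.119, -0.014, 1.528]
contact_force: [3.6, -1.1, 4.8]
opening: 0.251
```

Call:
step_arm(
  commands=[
    [[0,-2,0.4],0,0],
    [[0,-2,0.4],0,0],
  ],
)

```text
clock: 18.12
eef_pos: [474.8, 126.4, 251.0]
tcp_rot: [-3.122, -0.014, 1.528]
contact_force: [3.6, -1.4, 5.1]
opening: 0.249
```

Call:
step_arm(
  commands=[
    [[0,-1.5,0.4],0,0],
    [[0,-1.5,0.4],0,0],
  ],
)

```text
clock: 18.38
eef_pos: [472.6, 126.7, 251.1]
tcp_rot: [-3.126, -0.015, 1.529]
contact_force: [5.2, -1.4, 6.0]
opening: 0.244
```

```bash
python3 -c "from h import *; cov()"
```

```text
t 18.38 tcp [472.6 126.7 251.1] cover jig xyz [41.9 -1.8 36.1] yawerr 0.002 toolz [-0.015  0.016] F [ 5.2 -1.4  6. ]
```

Call:
step_arm(
  commands=[
    [[-0.7,-1.5,0.4],0,0],
    [[-0.7,-1.5,0.4],0,0],
  ],
)

```text
clock: 18.62
eef_pos: [470.4, 126.0, 251.1]
tcp_rot: [-3.129, -0.017, 1.528]
contact_force: [4.0, 0.6, 6.0]
opening: 0.245
```

Call:
step_arm(
  commands=[
    [[-0.3,-1.5,0.4],0,0],
    [[-0.3,-1.5,0.4],0,0],
  ],
)

```text
clock: 18.88
eef_pos: [468.1, 125.9, 251.0]
tcp_rot: [-3.132, -0.018, 1.528]
contact_force: [3.2, 0.2, 4.5]
opening: 0.249
```

```bash
python3 -c "from h import *; cov()"
```

```text
t 18.88 tcp [468.1 125.9 251. ] cover jig xyz [45.1 -1.4 36. ] yawerr 0.001 toolz [-0.009  0.018] F [3.2 0.2 4.5]
```

Call:
step_arm(
  commands=[
    [[-0.4,-1.2,0.5],0,0],
    [[-0.3,-1.2,0.5],0,0],
  ],
)

```text
clock: 19.12
eef_pos: [466.5, 125.7, 250.8]
tcp_rot: [-3.135, -0.019, 1.528]
contact_force: [4.4, -0.6, 6.6]
opening: 0.246
```

Call:
step_arm(
  commands=[
    [[0,-1.2,0.5],0,0],
    [[0,-1.2,0.5],0,0],
  ],
)

```text
clock: 19.38
eef_pos: [465.0, 125.9, 250.6]
tcp_rot: [-3.139, -0.02, 1.529]
contact_force: [3.7, -1.0, 5.0]
opening: 0.248
```

Call:
step_arm(
  commands=[
    [[0,-1.2,0.5],0,0],
    [[0,-1.2,0.5],0,0],
  ],
)

```text
clock: 19.62
eef_pos: [460.4, 125.7, 248.2]
tcp_rot: [-3.133, -0.018, 1.528]
contact_force: [0.4, -0.9, -3.3]
opening: 0.248
```

```bash
python3 -c "from h import *; cov()"
```

```text
t 19.62 tcp [460.4 125.7 248.2] cover jig xyz [52.4 -1.  33.3] yawerr 0.001 toolz [-0.008  0.019] F [ 0.4 -0.9 -3.3]
```

It has started to drop (underside near 33 mm at jig x ≈ 52). Pressing straight down.

Call:
step_arm(
  commands=[
    [[0,0,1],0,0],
    [[0,0,1],0,0],
    [[0,0,0.5],0,0],
  ],
)

```text
clock: 20.0
eef_pos: [460.4, 125.6, 245.8]
tcp_rot: [-3.133, -0.018, 1.529]
contact_force: [-0.4, -2.6, 4.5]
opening: 0.246
```

```bash
python3 -c "from h import *; cov()"
```

```text
t 20.0 tcp [460.4 125.6 245.8] cover jig xyz [52.4 -0.8 30.8] yawerr 0.001 toolz [-0.008  0.018] F [-0.4 -2.6  4.5]
```

Call:
step_arm(
  commands=[
    [[0,0,1.2],0,0],
    [[0,0,1.2],0,0],
    [[0,0,1.2],0,0],
  ],
)

```text
clock: 20.38
eef_pos: [460.5, 125.6, 242.7]
tcp_rot: [-3.133, -0.018, 1.528]
contact_force: [-0.6, -1.5, 8.8]
opening: 0.249
```

Call:
step_arm(
  commands=[
    [[0,0,1.2],0,0],
    [[0,0,1.2],0,0],
  ],
)

```text
clock: 20.62
eef_pos: [460.6, 125.8, 241.1]
tcp_rot: [-3.133, -0.018, 1.528]
contact_force: [-4.4, 1.2, 18.1]
opening: 0.247
```

```bash
python3 -c "from h import *; cov()"
```

```text
t 20.62 tcp [460.6 125.8 241.1] cover jig xyz [52.3 -1.1 26.2] yawerr 0.001 toolz [-0.008  0.019] F [-4.4  1.2 18.1]
```

Call:
step_arm(
  commands=[
    [[0,0,1],0,0],
    [[0,0,1],0,0],
    [[0,0,1],0,0],
  ],
)

```text
clock: 21.0
eef_pos: [460.6, 126.2, 240.9]
tcp_rot: [-3.133, -0.019, 1.528]
contact_force: [-4.5, -2.7, 18.9]
opening: 0.253
```

```bash
python3 - <<'E'
from h import *
cov();a=grab_frame("side")[160:280,280:440];cov()
for i in range(6): grab_frame("side")
cov()
cv2.imwrite("pics/s4.png",cv2.resize(a,None,fx=4,fy=4,interpolation=2))
E
```

```text
t 21.0 tcp [460.6 126.2 240.9] cover jig xyz [52.3 -1.6 25.9] yawerr 0.0 toolz [-0.008  0.019] F [-4.5 -2.7 18.9]
t 21.05 tcp [460.6 126.2 240.9] cover jig xyz [52.3 -1.6 25.9] yawerr 0.0 toolz [-0.008  0.019] F [-3.3 -1.7 18. ]
t 21.35 tcp [460.5 126.2 240.9] cover jig xyz [52.3 -1.6 25.9] yawerr 0.0 toolz [-0.008  0.019] F [-4.1 -1.3 18.2]
```

View pics/s4.png

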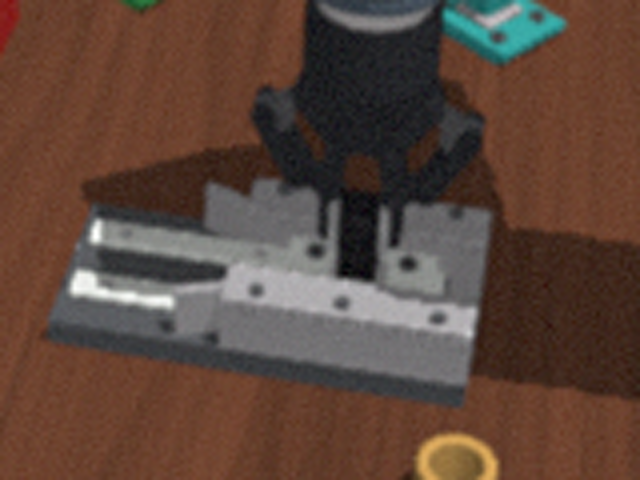

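The side view shows the cover level between the lips with the strips pressed down. The push held steady at 18 N over 0.35 s, and the underside is at about 26 mm. Handing in.

```bash
python3 -c "
from rig import *
sign_off()"
```

```text
the job is handed in; nothing more can be done
```

I gripped the white cover by its black handle, set it into the open end of the jig and slid it under the lips. It dropped onto the dowel at about 52 mm along the jig's x. I then pressed it fully down and handed the job in at about 21.4 s, still gripping and pushing.

**Last checks:**
- **Position:** the underside came out at 25.9 mm, against 26 mm when pressed home. The cover lay at jig x ≈ 52 mm and y ≈ -1.6 mm. These values come from the tool pose and my camera estimate of where the jig is.
- **Tilt:** about 0.02 rad.
- **Push:** steady at about 18 N for 0.35 s. That is above the 11.5 N the strips need.
- **Bystanders:** I kept the coupling, bin and filter clear of every move, but took no final measurement of where they stand.

**What disagreed:**
- **Tool tilt:** the tool picked up about 0.04 rad of tilt on the way to the jig. It levelled out while the cover slid over the dowel.
- **Dowel position:** the wrist camera put it at 47 mm and the top camera at 52 mm. The drop fitted 52 mm.

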